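Fit the dossier press's handle and clamp the dossier

TASK

Take the square tube handle off its parking peg, slide it down onto the upright stub of the dossier press until it is fully home and the spring button has popped out through the window in the handle, leaving the lever upright meanwhile. Then pull the handle towards the robot side of the press, all the way down to its stop, so that the press clamps the dossier, and let go. Leave the tape roll, stapler, mouse and pen where they are.

Things in the scene. Friction and masses are not known exactly. Their poses are not given: they have to be found in the camera images.
- press: Fixed grey bench press. Origin on the desk below the lever's pivot; x points away from its operator (roughly world +x), z up. Base 200 (x) x 270 (y) x 16 mm, from y = +30 to -240 mm. At its +y end the lever, pivot axis along y, 75 mm above the desk; at y = -20 to -215 mm side posts (96 mm high), clamping plate and cardboard dossier.
- lever (a joint): Angle of the press's lever, rad. 0 = the stub stands upright (at a stop, every start); grows as its top swings towards the press's -x (the robot side) and down; stop at 1.2. Stiff hinge, 0.7 N m friction, no spring: stays where it is left. The clamping plate comes down with it.
- lever_seat (a point): Centre of the top face of the lever's round collar (50 mm across), on which the handle's lower end rests when home; 30 mm from the pivot, 105 mm above the desk with the lever up. z along the stub, away from the pivot; x the way the button points (the press's x with the lever up). Stub: round steel, diameter 24 mm, 60 mm long from here, last 10 mm tapered to 12 mm.
- button (a joint): How far the brass spring button is pressed in, m: 0 = out, 0.008 = fully in. A cone, 13 mm across at its root, 6 mm at its tip, 30 mm above lever_seat, pointing along lever_seat's x; tip 18.5 mm from the stub's axis when out. Spring 2.8 N out, 6 N in; a tube sliding down cams it in (about 10 N of downward push).
- handle: Loose square aluminium tube standing upright: 34 x 34 mm outside, 27 x 27 mm inside, 150 mm long, open below, black cap on top, 0.12 to 0.25 kg. Origin: centre of its lower end; z up the tube. Home: origin at lever_seat, its +x the same way as lever_seat's x. Can be gripped across either pair of sides. Starts over the parking peg, its x up to 1.0 rad either way from world +x.
- handle_window (a point): Centre of the 17 x 17 mm window in the handle's +x wall (wall 3.5 mm thick), 30 mm above the lower end, 17 mm from the tube's axis. A red stripe runs up that wall from the window and 14 mm onto the cap. The button fits through if the handle's yaw is within about 0.1 rad.
- dock: The fixed wooden parking stand: block 80 x 80 x 12 mm with an upright plain round peg, 20 mm diameter, 46 mm high above the block. Origin: centre of its underside, on the desk. The handle rests on the block, its lower end 12 mm above the desk.
- tape: Bystander: amber ring (roll of tape) lying flat, 90 mm across, 30 mm high; origin centre of its underside.
- stapler: Bystander: blue and black stapler, 140 x 34 x 47 mm, along its x; origin centre of its underside.
- mouse: Bystander: red and black computer mouse, 100 x 58 x 33 mm, on a blue pad; origin centre of its underside.
- pen: Bystander: black pen, about 165 mm long, 10 mm thick, along its x; origin at the underside.
Not all that is in view belongs to the job. There is more than one size of the handle; the one meant has the size given above.

How it is judged:
By the outcome, as a careful person would: the job done as asked, in the order asked, and still so for the second after the job is handed in, with the robot touching nothing.
It also fails if it takes over 61 s, if anything falls off the work surface, if the arm or the gripper's body presses on something with over 40 N, if the wrist force passes 120 N, or if a joint passes its speed limit or range.

ROBOT

A 6-joint arm with a two-finger parallel gripper is mounted at the origin on the work surface. World frame = base frame: x ahead of the robot, y to its left, z up, the work surface at z = 0. Lengths are in m, angles in rad, forces in N, time in s.
With the tool pointing down it reaches from about 0.375 to 0.975 m from the base axis. Payload 3.8 kg.
Tool frame: the origin (TCP) lies at the very end of the fingers, on their centre line; the grasp point (between the pads) lies 19 mm behind it; z points along the fingers, x is the direction in which the jaws open and shut, and the axes are right-handed (so a half turn about z gives the same grasp; the last joint's range is limited). The gripper opens to 88 mm and grips with 3 to 60 N. Pads are 18 mm wide; open, the fingers measure 123 mm over their backs; the gripper's body (75 mm by 187 mm) begins 45 mm behind the grasp point.
Start: joints at [-1.334, 0.264, 1.604, -0, 1.274, -0.037], TCP at [0.183, -0.65, 0.239] pointing down, gripper open.
Joint ranges: [-2.63, 2.63], [-0.94, 2.18], [0.31, 2.57], [-1.31, 4.45], [0, 2.66], [-2.55, 2.55]. Speed limits (rad/s): [2.57, 2.57, 3.14, 3.14, 3.14, 3.14].

INTERFACE

Orientations are given as a rotation vector (axis times angle).
In Python, from rig import arm gives the robot as it stands.
- The arm moves only by the shell command python3 -m jog 'ROWS'. ROWS is JSON, one flat list of numbers, 5 for each row, row after row: the shift along the tool's x, y, z in m, then the turn about the tool's z in rad, then the opening, from -1 (shut) to 1 (fully open), so that 0 is half open. A call has 1 to 5 rows; each row shifts and turns the commanded pose from where the row before left it, along the tool's axes as they then stand; what a row does not reach is not made up. A row lasts 1/12 s, in which the tool goes at most 41.7 mm and 7.16 degrees, less where a joint would pass 70% of its speed; a pose out of reach is approached as far as the arm can. A call is refused whole if a number of a shift passes 0.0417 or a number of a turn 0.125, either way. A call with a gripper value outside its range is refused whole. The fingers move at their own pace and stop on an object; the grip force is fixed at half the most. Time passes only in rows, so rows that do not move let the fingers close. It gives the time, the measured TCP pose, the force and the opening at its end, in the units of the state.
- arm.observe(): the state, without advancing time (a new reading comes with each control period).
- arm.snapshot(name): name is "scene" or "side" or "wrist"; returns the picture (480x640x3 uint8, red, green, blue); there is no depth.
- arm.camera_info(name): a dict with "camera_matrix" (3x3 intrinsics, pixels), "R" (3x3) and "t" (3): a world point X has camera coordinates R X + t; the wrist camera has in their place "tool_from_camera" (4x4, takes a point from camera to tool coordinates, whose origin is the TCP and whose axes are the tool frame's). Camera axes: x right, y down, z forward; pixel columns grow to the right and rows downward; lengths in m; the calibration is good to about 2 mm. A picture is of the moment at which its call begins: read the wrist's pose just before it. camera_info takes no time and is no camera call.
- arm.sign_off(): hands the job in, once; it reports no verdict.
Trained networks look in the newest picture that a camera, given by its name, has taken for a name from the list of things; names that differ only in an ending like _2 or _b are one class to them, and where a whole thing is asked for, a point or a joint stands for the part that bears it (a point fixed in the world has none). Each returns a list of dicts, best first, with "score" (0 to 1); they miss things now and then, are a little off and sometimes report something else, mostly with a low value. They report only what shows in the picture. A call takes as long as a camera call. They do not tell look-alikes from the thing itself.
- arm.look_for(camera, target): "point" ([x, y, z] in m, in world coordinates, good to about 4 mm: the middle of the surface that is visible of it).
The state is a dict: "time": time; "q": joint angles; "qd": joint speeds; "tau": joint torques, N m; "tool_pos": TCP position; "tcp_rot": TCP orientation; "force": force on the tool from outside, world axes, zero at the start; "moment": the same for the moment, N m; "grip_width": finger opening in m.
Only numpy, scipy, OpenCV 4.12 (cv2) and the standard library are available. Lean on these libraries where they do the work, as an engineer would, in place of code of your own. Each camera call takes 0.05 s, during which the arm holds its last target.

## Working session

There is one attempt and no reset: what is moved stays moved. The work goes in short steps, Python scripts to look and compute and a shell command to move; the robot and the scene stay as the last step left them, time stands still between calls to the robot, and variables do not carry over. Pictures are saved under pics/ and viewed, and the job is handed in when it is done.

```bash
ls; mkdir -p pics; python3 - <<'E'
from rig import arm
import cv2
for n in ["scene","side","wrist"]:
    im=arm.snapshot(n); cv2.imwrite(f"pics/{n}0.png",im[:,:,::-1])
    ci=arm.camera_info(n); print(n,{k:[[round(float(x),3) for x in r] if hasattr(r,'__len__') else round(float(r),3) for r in v] for k,v in ci.items() if hasattr(v,'__len__')})
    for t in ["handle","handle_window","dock","lever","lever_seat","press","button"]:
        try:
            for d in arm.look_for(n,t)[:3]: print(' ',t,round(d['score'],2),[round(float(x),3) for x in d['point']])
        except Exception as e: print(t,e)
print(arm.observe())
E
```

```text
pics
scene {'camera_matrix': [[477.743, 0.0, 310.144], [0.0, 477.743, 239.044], [0.0, 0.0, 1.0]], 'R': [[0.79, 0.613, -0.007], [0.503, -0.655, -0.564], [-0.351, 0.441, -0.826]], 't': [-0.372, -0.238, 1.288]}
  handle 0.82 [0.378, 0.193, 0.129]
  handle 0.78 [0.379, 0.086, 0.132]
  handle 0.7 [0.49, 0.104, 0.114]
  handle_window 0.97 [0.493, 0.103, 0.111]
  handle_window 0.66 [0.373, 0.095, 0.129]
  handle_window 0.56 [0.372, 0.193, 0.125]
  dock 0.79 [0.501, 0.094, 0.01]
  lever 0.56 [0.607, -0.161, 0.093]
  lever 0.36 [0.572, 0.297, 0.022]
  lever_seat 0.6 [0.612, -0.16, 0.086]
  lever_seat 0.6 [0.339, -0.489, 0.033]
  lever_seat 0.36 [0.501, 0.095, 0.008]
  press 0.7 [0.626, -0.215, 0.043]
side {'camera_matrix': [[602.404, 0.0, 319.695], [0.0, 602.404, 233.52], [0.0, 0.0, 1.0]], 'R': [[-0.974, -0.226, 0.009], [-0.167, 0.694, -0.7], [0.152, -0.684, -0.714]], 't': [0.469, 0.22, 1.202]}
  handle 0.78 [0.359, 0.232, 0.147]
  handle 0.77 [0.479, 0.121, 0.109]
  handle 0.6 [0.361, 0.123, 0.177]
  handle_window 0.93 [0.357, 0.117, 0.174]
  handle_window 0.81 [0.481, 0.121, 0.114]
  handle
[... 449 characters left out ...]
82], [0.0, -0.322, 0.947, -0.146], [0.0, 0.0, 0.0, 1.0]]}
{'time': 1.2, 'q': array([-1.33388462e+00,  2.63880248e-01,  1.60399233e+00,  1.72369366e-05,
        1.27370334e+00, -3.68699939e-02]), 'qd': array([ 0.0010472 , -0.00032769,  0.00116981,  0.00029849, -0.00041202,
        0.00127237]), 'tau': array([-9.80583900e-04, -5.02069759e+01, -3.57262158e+01,  7.30090658e-02,
        1.85526093e-02, -7.17910808e-06]), 'tool_pos': array([ 0.18252527, -0.64985148,  0.23872319]), 'tcp_rot': array([-2.50379968e+00,  1.89751889e+00, -3.67375721e-05]), 'force': array([-0.09571478, -0.24854439,  0.16700598]), 'moment': array([-0.01516623, -0.02830756,  0.01579422]), 'grip_width': 0.08813746612342296}
```

View pics/scene0.png

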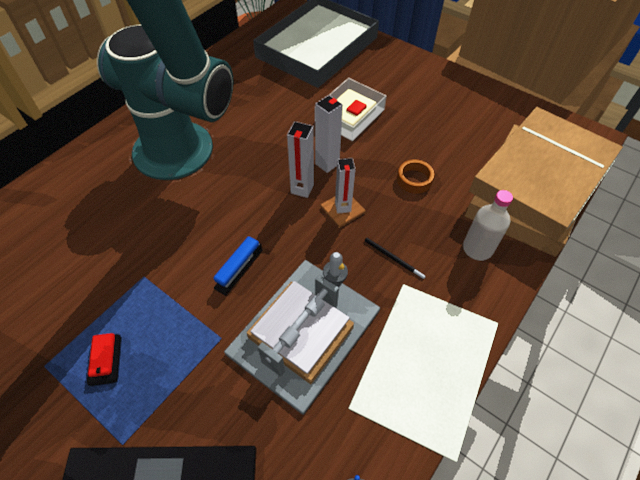

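View pics/side0.png

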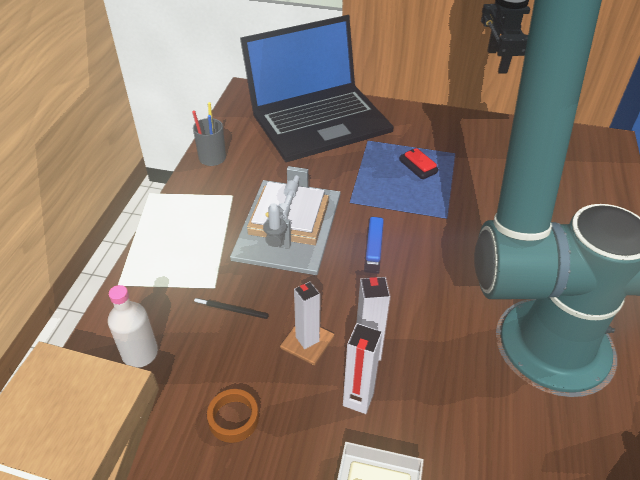

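View pics/wrist0.png

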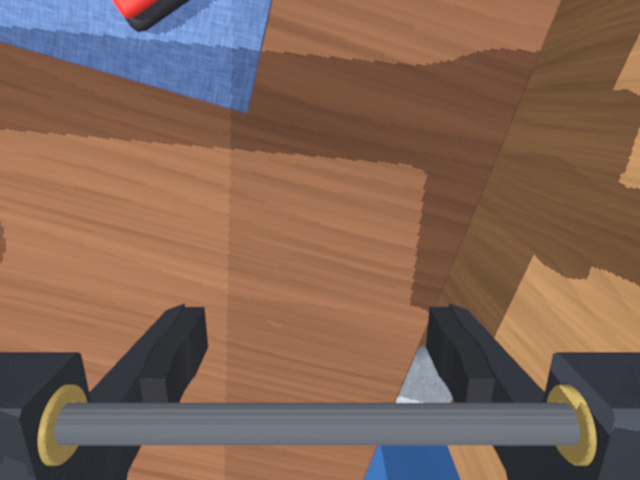

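```bash
cat > h.py <<'E'
import numpy as np, cv2
from rig import arm
def PM(n,obs=None):
    c=arm.camera_info(n);K=np.array(c['camera_matrix'])
    if n=='wrist':
        T=np.eye(4);T[:3,:3]=cv2.Rodrigues(np.array(obs['tcp_rot']))[0];T[:3,3]=obs['tool_pos']
        M=np.linalg.inv(T@np.array(c['tool_from_camera']));R,t=M[:3,:3],M[:3,3]
    else: R,t=np.array(c['R']),np.array(c['t'])
    return K@np.c_[R,t]
def proj(P,X):
    y=P@np.r_[X,1];return y[:2]/y[2]
def tri(obs):  # list of (P,uv)
    A=[]
    for P,(u,v) in obs: A+= [u*P[2]-P[0],v*P[2]-P[1]]
    A=np.array(A);x=np.linalg.lstsq(A[:,:3],-A[:,3],rcond=None)[0]
    e=[np.round(proj(P,x)-np.array(uv),1).tolist() for P,uv in obs]
    return x,e
def atz(P,uv,z):
    u,v=uv;A=np.array([u*P[2]-P[0],v*P[2]-P[1]])
    return np.r_[np.linalg.solve(A[:,:2],-A[:,3]-A[:,2]*z),z]
E
python3 - <<'E'
import cv2
a=cv2.imread('pics/scene0.png');b=cv2.imread('pics/side0.png')
def crop(im,x,y,w,h,s,n): cv2.imwrite('pics/'+n,cv2.resize(im[y:y+h,x:x+w],None,fx=s,fy=s,interpolation=cv2.INTER_CUBIC))
crop(a,310,145,70,90,6,'c1.png');crop(b,270,270,80,100,6,'c2.png')
crop(a,220,240,170,175,4,'c3.png');crop(b,230,160,115,115,5,'c4.png')
E
```

```text
(no output)
```

View pics/c1.png

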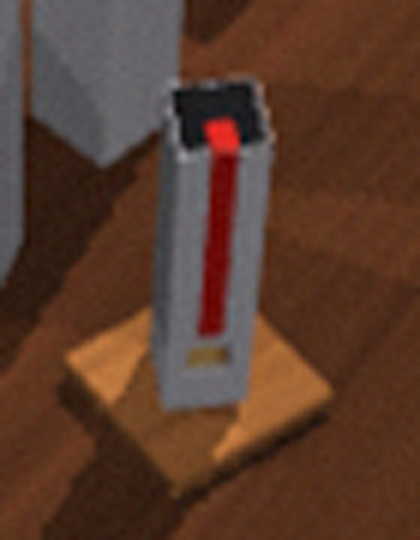

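View pics/c2.png

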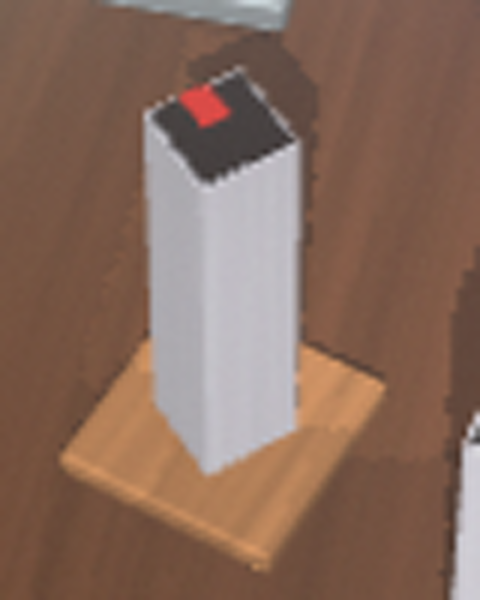

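View pics/c3.png

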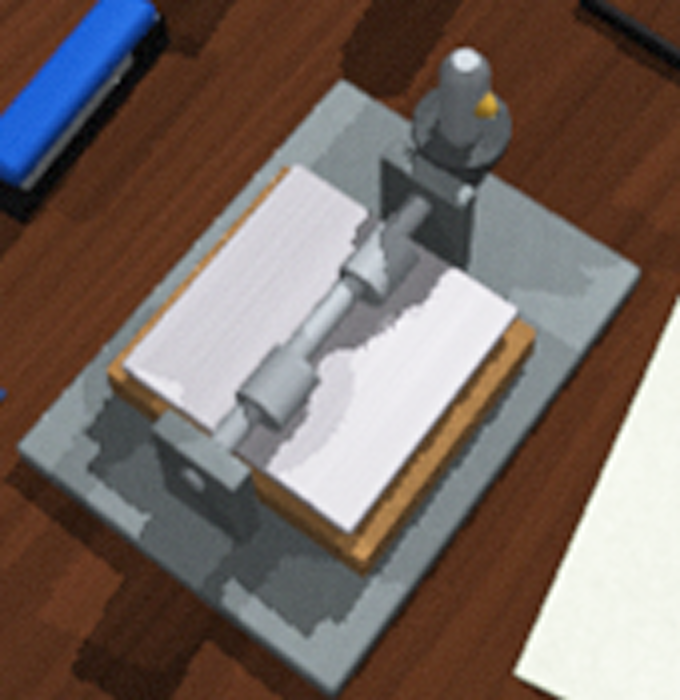

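View pics/c4.png

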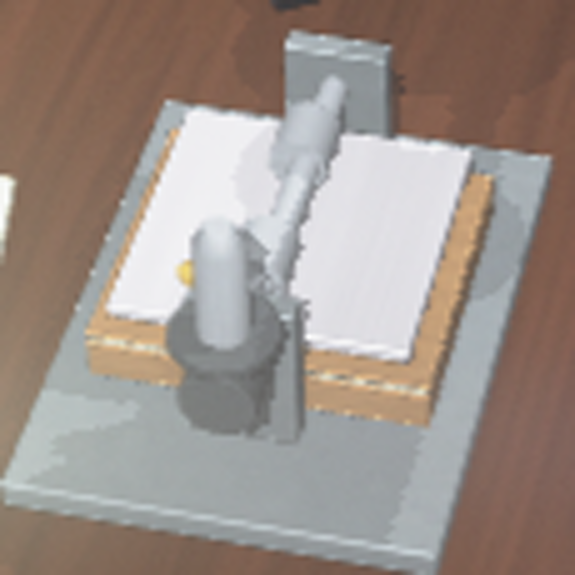

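```bash
python3 - <<'E'
from h import *
S,D=PM('scene'),PM('side')
s=lambda x,y:(310+x/6,145+y/6); d=lambda x,y:(270+x/6,270+y/6)
pr=dict(cap=(s(217,118),d(223,127)),c_px1=(s(168,155),d(240,68)),c_px2=(s(272,148),d(147,113)),c_m1=(s(262,80),d(207,187)),c_m2=(s(165,88),d(300,140)),
pxpy=((380,307.5),(231,257.6)),mxpy=((306.2,260.5),(317.4,270)),pxmy=((303.8,413),(263.6,180)),mxmy=((224.5,352),(340.2,191)),
tip=((336.5,254.5),(273.8,206)),collar=((335.5,272),(275.2,226.6)),
button=((220+487/4,240+104/4),(230+184/5,160+271/5)))
for k,(a,b) in pr.items():
    x,e=tri([(S,a),(D,b)]);print(k,x.round(4),e)
E
```

```text
cap [0.4814 0.1128 0.1631] [[-1.0, -0.3], [-0.7, 0.2]]
c_px1 [0.4804 0.0884 0.1631] [[0.2, 0.1], [0.2, -0.0]]
c_px2 [0.5051 0.1129 0.163 ] [[-1.1, -0.3], [-0.9, 0.2]]
c_m1 [0.4817 0.137  0.1637] [[-1.9, -0.5], [-1.5, 0.3]]
c_m2 [0.4579 0.1129 0.1637] [[-1.1, -0.3], [-0.8, 0.2]]
pxpy [ 0.6992 -0.0575  0.0139] [[-1.2, -0.2], [-0.7, 0.1]]
mxpy [ 0.5041 -0.0629  0.0178] [[-1.8, -0.5], [-1.2, 0.3]]
pxmy [ 0.7051 -0.3255  0.0159] [[-1.9, -0.5], [-0.9, 0.2]]
mxmy [ 0.5079 -0.3293  0.0166] [[-1.4, -0.5], [-0.7, 0.2]]
tip [ 0.6013 -0.0871  0.1649] [[-1.0, -0.3], [-0.6, 0.1]]
collar [ 0.6021 -0.0889  0.1032] [[-1.3, -0.3], [-0.8, 0.2]]
button [ 0.6168 -0.0873  0.1382] [[-0.3, -0.1], [-0.2, 0.0]]
```

```bash
python3 - <<'E'
import cv2
a=cv2.imread('pics/scene0.png');b=cv2.imread('pics/side0.png')
def crop(im,x,y,w,h,s,n): cv2.imwrite('pics/'+n,cv2.resize(im[y:y+h,x:x+w],None,fx=s,fy=s,interpolation=cv2.INTER_CUBIC))
crop(a,280,85,80,120,5,'c5.png');crop(b,335,265,65,150,4,'c6.png')
E
```

```text
(no output)
```

View pics/c5.png

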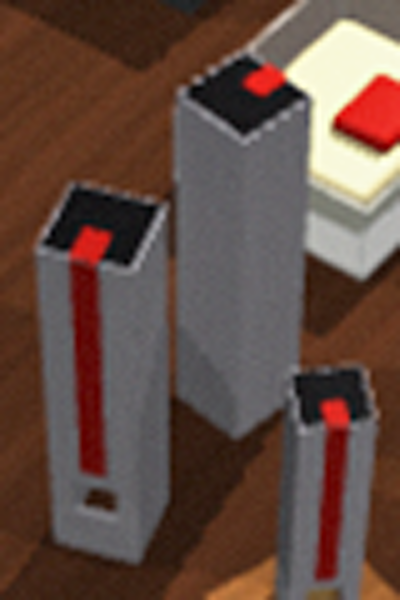

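View pics/c6.png

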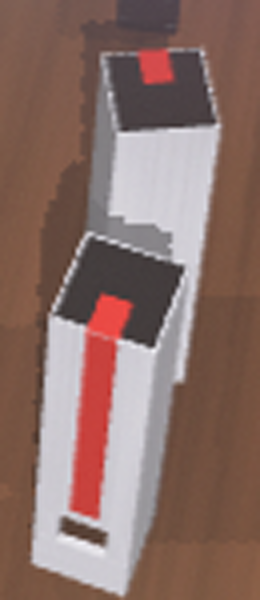

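```bash
python3 - <<'E'
from h import *
S,D=PM('scene'),PM('side')
s=lambda x,y:(280+x/5,85+y/5); d=lambda x,y:(335+x/4,265+y/4)
pr=dict(A=(s(102,228),d(161,90)),A1=(s(167,207),d(118,132)),A2=(s(133,270),d(103,55)),A3=(s(38,250),d(205,48)),
B=(s(246,96),d(121,289)), B1=(s(245,140),d(92,235)),B2=(s(310,100),d(50,312)))
for k,(a,b) in pr.items():
    x,e=tri([(S,a),(D,b)]);print(k,x.round(4),e)
E
```

```text
A [0.3615 0.1058 0.1991] [[-1.0, -0.3], [-0.8, 0.3]]
A1 [0.3757 0.1332 0.1993] [[-1.1, -0.4], [-0.9, 0.3]]
A2 [0.3892 0.0929 0.2   ] [[-0.8, -0.3], [-0.6, 0.2]]
A3 [0.347  0.0782 0.199 ] [[-1.3, -0.5], [-1.0, 0.4]]
B [0.3604 0.2124 0.2   ] [[-1.0, -0.3], [-0.9, 0.3]]
B1 [0.3769 0.1887 0.1995] [[-1.2, -0.4], [-1.1, 0.3]]
B2 [0.3856 0.2289 0.1992] [[-0.6, -0.2], [-0.6, 0.2]]
```

```bash
for i in 1 2; do :; done; python3 -m jog '[-0.0327,-0.0247,-0.003,0,1,-0.0327,-0.0247,-0.003,0,1,-0.0327,-0.0247,-0.003,0,1,-0.0327,-0.0247,-0.003,0,1,-0.0327,-0.0247,-0.003,0,1]'
```

```text
time: 1.62
tool_pos: [0.2575, -0.4573, 0.2537]
tcp_rot: [-2.503, 1.898, -0.0]
force: [1.3, 0.5, -0.1]
grip_width: 0.0882
```

```bash
python3 -m jog '[-0.0327,-0.0247,-0.002,0,1,-0.0327,-0.0247,-0.002,0,1,-0.0327,-0.0247,-0.002,0,1,-0.0327,-0.0247,-0.002,0,1,-0.0327,-0.0247,0,0,1]'
python3 -m jog '[-0.0327,-0.0247,0,0,1,-0.0327,-0.0247,0,0,1,-0.0327,-0.0247,0,0,1,-0.0327,-0.0247,0,0,1,-0.0327,-0.0247,0,0,1]'
python3 -m jog '[-0.0327,-0.0247,0,0,1,-0.0327,-0.0247,0,0,1,-0.0327,-0.0247,0,0,1,0,0,0,-0.125,1,0,0,0,-0.125,1]'
```

```text
time: 2.03
tool_pos: [0.3323, -0.2666, 0.2625]
tcp_rot: [2.503, -1.898, 0.003]
force: [0.9, -0.3, 0.2]
grip_width: 0.0883
time: 2.45
tool_pos: [0.4069, -0.0755, 0.2623]
tcp_rot: [-2.503, 1.897, -0.002]
force: [1.2, 0.6, -0.4]
grip_width: 0.0874
time: 2.87
tool_pos: [0.4519, 0.0397, 0.2618]
tcp_rot: [-2.729, 1.555, -0.0]
force: [-0.5, -0.9, 0.3]
grip_width: 0.088
```

```bash
python3 -m jog '[0,0,0,-0.125,1,0,0,0,-0.125,1,0,0,0,-0.125,1,0,0,0,-0.125,1,0,0,0,-0.125,1]'
python3 -m jog '[0,0,0,-0.125,1,0,0,0,-0.125,1,0,0,0,-0.125,1,0,0,0,-0.125,1,0,0,0,-0.125,1]'
python3 -m jog '[0,0,0,-0.125,1,0,0,0,-0.125,1,0,0,0,-0.125,1,0,0,0,-0.125,1,0,0,0,0,1]'
python3 - <<'E'
from h import *
o=arm.observe();R=cv2.Rodrigues(o['tcp_rot'])[0];print(o['time'],o['tool_pos'],R[:,0],np.arctan2(R[1,0],R[0,0]),o['q'],o['grip_width'])
cv2.imwrite('pics/w1.png',arm.snapshot('wrist')[:,:,::-1])
P=PM('wrist',o)
for X in [(.4804,.0884,.162),(.5051,.1129,.162),(.4817,.137,.162),(.4579,.1129,.162)]: print(proj(P,X))
E
```

```text
time: 3.28
tool_pos: [0.4514, 0.0371, 0.2619]
tcp_rot: [-3.074, 0.648, -0.001]
force: [-0.9, -0.7, 0.0]
grip_width: 0.088
time: 3.7
tool_pos: [0.4514, 0.0371, 0.2619]
tcp_rot: [3.124, 0.328, 0.001]
force: [0.4, 0.0, -0.0]
grip_width: 0.0881
time: 4.12
tool_pos: [0.4514, 0.037, 0.2618]
tcp_rot: [2.948, 1.086, 0.0]
force: [-0.2, 0.0, -0.1]
grip_width: 0.0883
4.1167 [0.45135428 0.03702034 0.26184317] [7.60854121e-01 6.48922927e-01 2.02863447e-04] 0.7061679877468076 [ 2.68664240e-02 -1.82672742e-01  2.02492066e+00 -5.44161935e-05
  1.29904166e+00 -6.79286942e-01] 0.08831241238931851
[410.40944703 216.62500863]
[467.62648255 212.44139473]
[470.62827223 156.58066906]
[412.43489361 161.62525291]
```

View pics/w1.png

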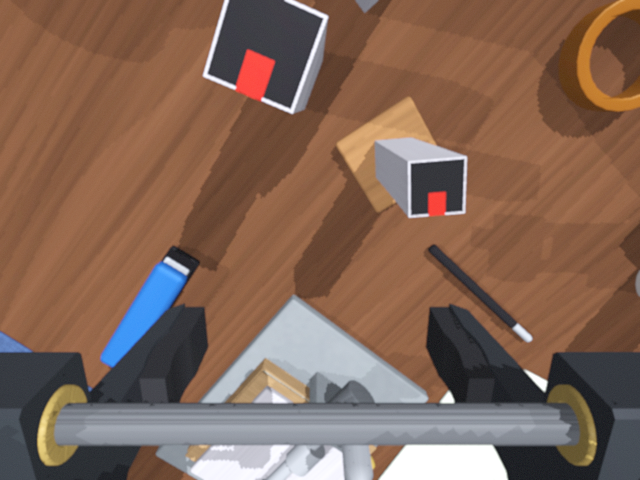

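```bash
python3 - <<'E'
from h import *
o=arm.observe();P=PM('wrist',o)
im=cv2.imread('pics/w1.png');cv2.imwrite('pics/w1c.png',cv2.resize(im[145:230,365:480],None,fx=6,fy=6,interpolation=cv2.INTER_CUBIC))
c=np.array([atz(P,p,.162) for p in [(408.5,216.5),(466,212.5),(465.5,156.5),(407.5,162)]]);print(c.round(4),c.mean(0))
e=c[1]-c[0];print(np.arctan2(e[1],e[0]), np.linalg.norm(e)); e=c[2]-c[3];print(np.arctan2(e[1],e[0]))
E
```

```text
[[0.4798 0.0876 0.162 ]
 [0.5048 0.112  0.162 ]
 [0.48   0.135  0.162 ]
 [0.4563 0.1109 0.162 ]] [0.4801975  0.11133283 0.162     ]
0.7719627601148649 0.03496560601462491
0.7940705387382777
```

View pics/w1c.png

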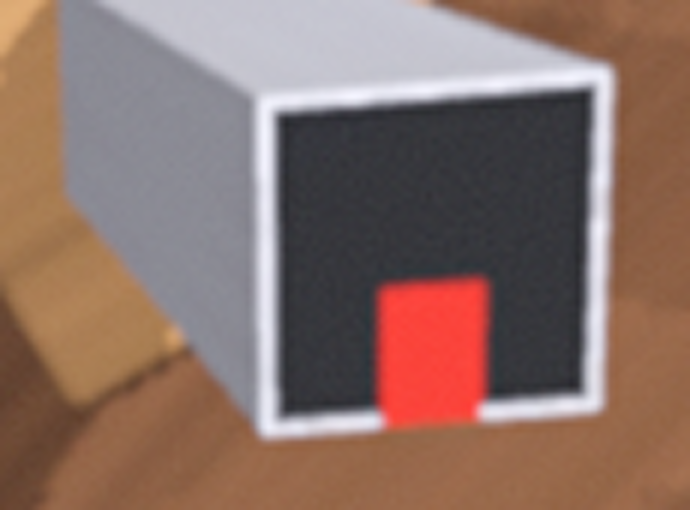

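```bash
python3 -m jog '[0,0,0,-0.079,1,0.0368,-0.0155,0,0,1,0.0368,-0.0155,0,0,1,0,0,0,0,1]'
python3 - <<'E'
from h import *
o=arm.observe();R=cv2.Rodrigues(o['tcp_rot'])[0];print(o['tool_pos'],np.arctan2(R[1,0],R[0,0]))
E
```

```text
time: 4.5
tool_pos: [0.4837, 0.1154, 0.2621]
tcp_rot: [-2.903, -1.194, -0.005]
force: [0.1, -0.2, -0.0]
grip_width: 0.0879
[0.48367856 0.11536741 0.26206208] 0.7806775373411509
```

```bash
python3 -m jog '[0,0,0,0,1]'
```

```text
time: 4.58
tool_pos: [0.482, 0.1121, 0.2616]
tcp_rot: [2.904, 1.198, -0.001]
force: [-0.8, 0.1, 0.6]
grip_width: 0.0882
```

Settling. Descend now.

```bash
python3 -m jog '[0,0,0.035,0,1,0,0,0.035,0,1,0,0,0.035,0,1,0,0,0.025,0,1,0,0,0.018,0,1]'
python3 -m jog '[0,0,0,0,1]'
python3 - <<'E'
from h import *
cv2.imwrite('pics/s2.png',arm.snapshot('side')[230:400,230:430,::-1].repeat(3,0).repeat(3,1))
cv2.imwrite('pics/w2.png',arm.snapshot('wrist')[:,:,::-1])
E
```

```text
time: 5.0
tool_pos: [0.4792, 0.1093, 0.1107]
tcp_rot: [-2.906, -1.193, 0.007]
force: [-0.5, 0.6, -0.2]
grip_width: 0.0883
time: 5.08
tool_pos: [0.4775, 0.109, 0.1092]
tcp_rot: [-2.905, -1.193, 0.014]
force: [-0.4, 0.2, -0.4]
grip_width: 0.0876
```

View pics/s2.png

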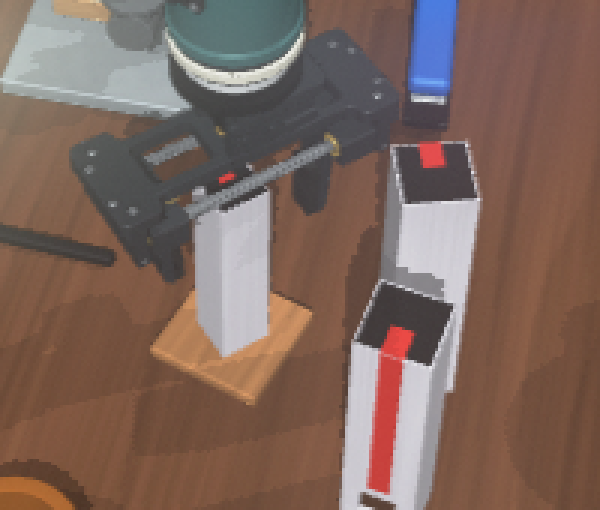

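View pics/w2.png

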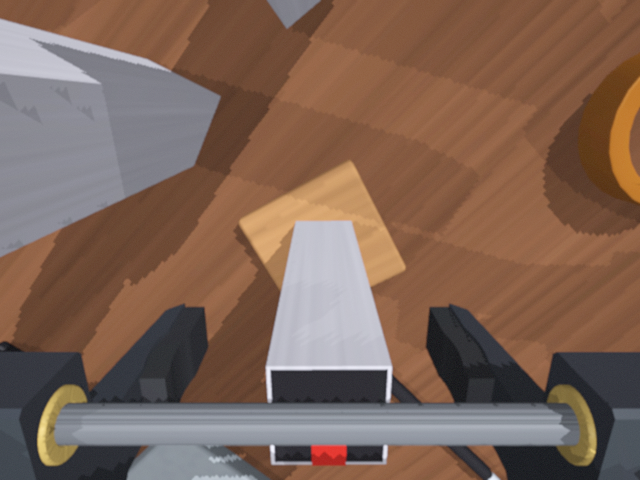

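```bash
python3 -m jog '[0,0,0,0,1,0,0,0,0,1]'
python3 - <<'E'
from h import *
o=arm.observe();R=cv2.Rodrigues(o['tcp_rot'])[0];print(o['tool_pos'],R.round(3),np.arctan2(R[1,0],R[0,0]))
d=np.array([.4805,.112])-o['tool_pos'][:2];print(d@R[:2,0],d@R[:2,1])
E
```

```text
time: 5.35
tool_pos: [0.4833, 0.1108, 0.1158]
tcp_rot: [2.904, 1.196, 0.006]
force: [0.8, 0.3, -0.4]
grip_width: 0.0881
[0.48333631 0.11081114 0.1158291 ] [[ 0.71   0.704  0.004]
 [ 0.704 -0.71   0.001]
 [ 0.003  0.002 -1.   ]] 0.7810975393861237
-0.0011771476594239294 -0.0028411738277839727
```

```bash
python3 -m jog '[0,0,0,0,-1,0,0,0,0,-1,0,0,0,0,-1,0,0,0,0,-1,0,0,0,0,-1]'
python3 -m jog '[0,0,0,0,-1,0,0,0,0,-1,0,0,0,0,-1]'
```

```text
time: 5.77
tool_pos: [0.4819, 0.111, 0.1139]
tcp_rot: [2.904, 1.197, 0.001]
force: [0.2, -0.3, -0.2]
grip_width: 0.057
time: 6.02
tool_pos: [0.4817, 0.1109, 0.1136]
tcp_rot: [-2.904, -1.197, 0.0]
force: [0.6, 0.8, 0.0]
grip_width: 0.0366
```

```bash
python3 -m jog '[0,0,0,0,-1,0,0,0,0,-1,0,0,0,0,-1,0,0,0,0,-1]'
```

```text
time: 6.35
tool_pos: [0.4817, 0.1109, 0.1136]
tcp_rot: [-2.904, -1.197, 0.0]
force: [-0.2, -0.1, -1.1]
grip_width: 0.0338
```

```bash
python3 -m jog '[0,0,-0.02,0,-1,0,0,-0.038,0,-1,0,0,-0.038,0,-1,0,0,-0.038,0,-1,0,0,-0.038,0,-1]'
python3 -m jog '[0,0,-0.018,0,-1,0,0,0,-0.1,-1,0,0,0,-0.1,-1,0,0,0,-0.1,-1,0,0,0,-0.1,-1]'
python3 -m jog '[0,0,0,-0.1,-1,0,0,0,-0.1,-1,0,0,0,-0.1,-1,0,0,0,-0.1,-1,0,0,0,0,-1]'
python3 - <<'E'
from h import *
arm_im=arm.snapshot('side');cv2.imwrite('pics/s3.png',arm_im[:,:,::-1])
cv2.imwrite('pics/w3.png',arm.snapshot('wrist')[:,:,::-1])
o=arm.observe();R=cv2.Rodrigues(o['tcp_rot'])[0];print(o['time'],o['tool_pos'],np.arctan2(R[1,0],R[0,0]),o['force'],o['grip_width'])
E
```

```text
time: 6.77
tool_pos: [0.4811, 0.1108, 0.287]
tcp_rot: [-2.904, -1.197, 0.002]
force: [0.2, 0.0, -2.3]
grip_width: 0.0337
time: 7.18
tool_pos: [0.4816, 0.1109, 0.3036]
tcp_rot: [-2.604, -1.757, 0.0]
force: [0.4, 0.2, -0.8]
grip_width: 0.0339
time: 7.6
tool_pos: [0.4815, 0.1108, 0.3033]
tcp_rot: [-2.206, -2.236, 0.001]
force: [-0.2, -0.2, -1.8]
grip_width: 0.034
7.7 [0.48157834 0.11086197 0.3034118 ] 1.579127499321738 [-0.47784372  0.6897875  -0.77759735] 0.03395732566368393
```

View pics/s3.png

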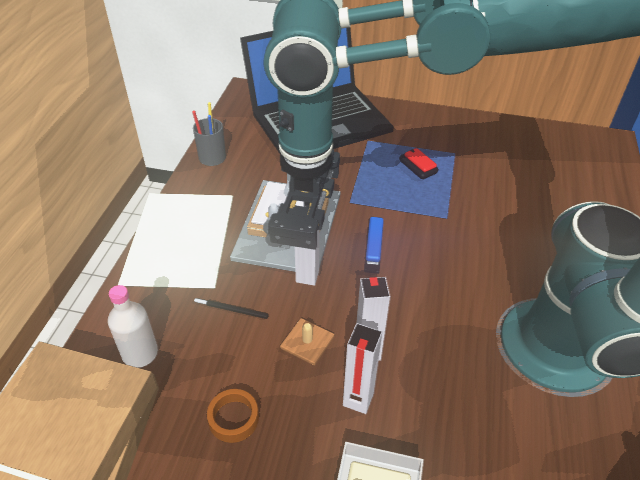

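View pics/w3.png

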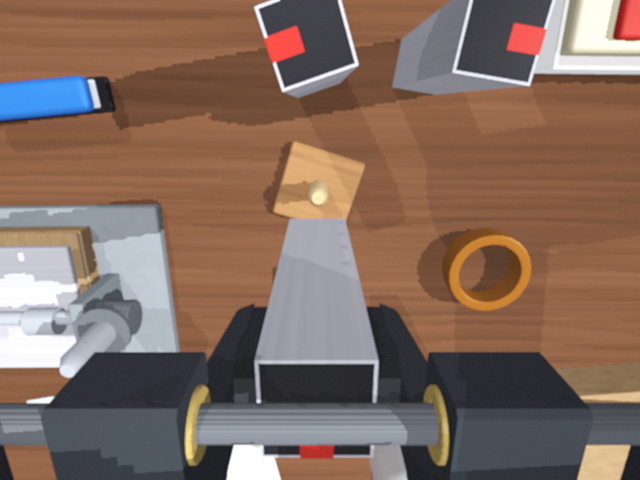

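```bash
python3 - <<'E'
from h import *
o=arm.observe();P=PM('wrist',o)
c=arm.camera_info('wrist');K=np.array(c['camera_matrix']);T=np.array(c['tool_from_camera'])
def tz(uv,z):
    r=T[:3,:3]@np.linalg.inv(K)@np.r_[uv,1];return T[:3,3]+r*(z-T[2,3])/r[2]
for n,uv,z in [('capL',(258,362),-.0484),('capR',(375.5,362),-.0484),('capLn',(263,457),-.0484),('capRn',(374,457),-.0484),('lowL',(290,219.5),.1016),('lowR',(347,219.5),.1016)]: print(n,tz(uv,z).round(4))
im=cv2.imread('pics/w3.png');cv2.imwrite('pics/w3c.png',cv2.resize(im[190:390,0:190],None,fx=4,fy=4,interpolation=cv2.INTER_CUBIC))
cv2.imwrite('pics/w3d.png',cv2.resize(im[200:470,240:400],None,fx=3,fy=3,interpolation=cv2.INTER_CUBIC)[:800])
E
```

```text
capL [-0.0166 -0.0194 -0.0484]
capR [ 0.0157 -0.0194 -0.0484]
capLn [-0.0166  0.0139 -0.0484]
capRn [ 0.0167  0.0139 -0.0484]
lowL [-0.0168 -0.0191  0.1016]
lowR [ 0.0183 -0.0191  0.1016]
```

View pics/w3c.png

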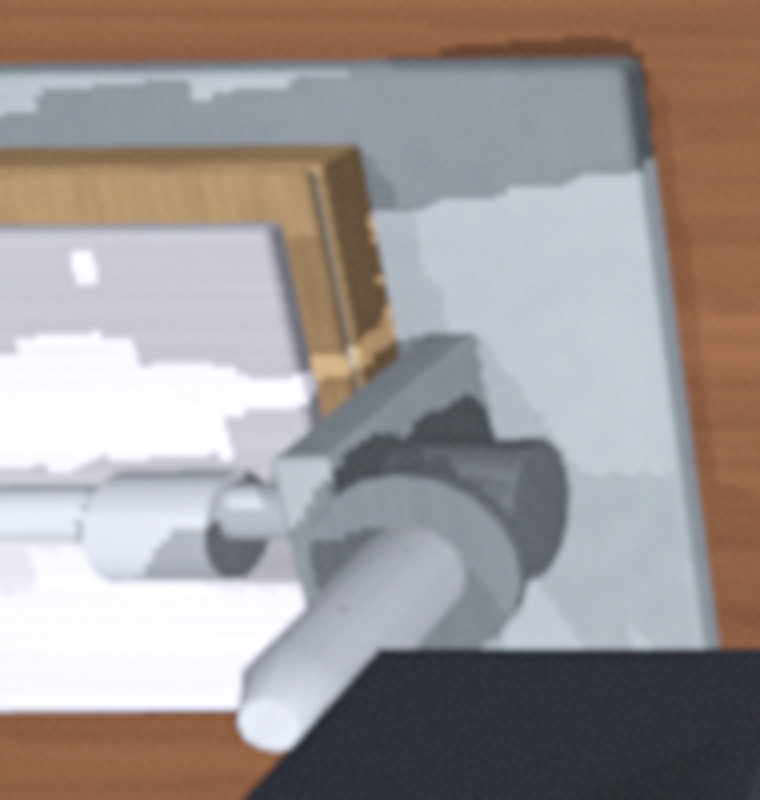

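View pics/w3d.png

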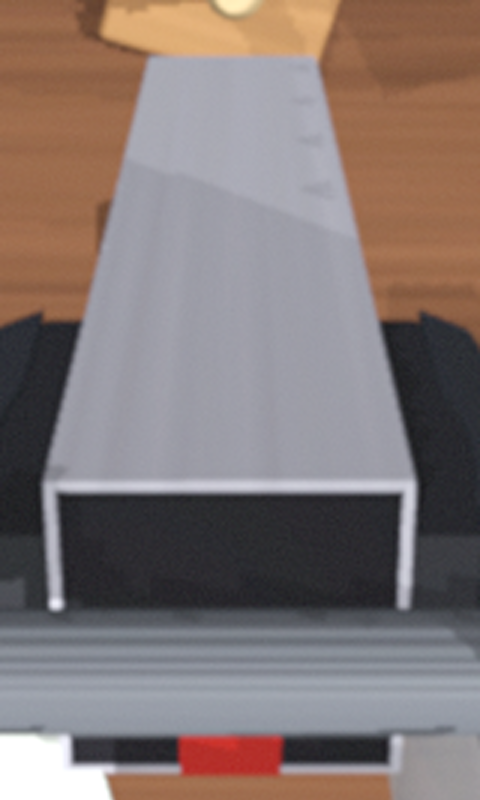

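```bash
python3 - <<'E'
from h import *
o=arm.observe();P=PM('wrist',o)
print('tip',atz(P,(67.5,371),.165))
a=atz(P,(157,208),.016);b=atz(P,(174.5,350),.016);c=atz(P,(0,207),.016);print(a,b,c,np.arctan2(-(b-a)[1],(b-a)[0]), np.arctan2((b-a)[1],(b-a)[0]))
S,D=PM('scene'),PM('side')
X,e=tri([(S,(336.5,254.5)),(D,(273.8,206)),(P,(67.5,371))]);print(X,e)
E
```

```text
tip [ 0.60038106 -0.08971543  0.165     ]
[ 0.50126861 -0.06036443  0.016     ] [ 0.67695941 -0.05957629  0.016     ] [ 0.50148081 -0.2282862   0.016     ] -0.004485886656679589 0.004485886656679589
[ 0.60110121 -0.08793943  0.16506361] [[-1.3, -0.1], [-0.4, -0.2], [2.3, 0.8]]
```

```bash
python3 -m jog '[-0.015,0.009,0,0,-1,-0.03,0.018,0,0,-1,-0.035,0.0213,0,0,-1,-0.035,0.021,0,0,-1,-0.035,0.021,0,0,-1]'
python3 -m jog '[-0.03,0.018,0,0,-1,-0.02,0.0122,0,0,-1,0,0,0,0,-1,0,0,0,0,-1,0,0,0,0,-1]'
python3 - <<'E'
from h import *
a=arm.snapshot('side');b=arm.snapshot('scene');
o=arm.observe();R=cv2.Rodrigues(o['tcp_rot'])[0];print(o['time'],o['tool_pos'],np.arctan2(R[1,0],R[0,0]),o['force'],o['grip_width'])
cv2.imwrite('pics/s4.png',cv2.resize(a[130:280,200:360,::-1],None,fx=4,fy=4));cv2.imwrite('pics/k4.png',cv2.resize(b[180:330,260:420,::-1],None,fx=4,fy=4))
w=arm.snapshot('wrist');cv2.imwrite('pics/w4.png',w[:,:,::-1])
E
```

```text
time: 8.12
tool_pos: [0.5744, -0.0394, 0.3038]
tcp_rot: [2.211, 2.232, 0.0]
force: [0.1, 0.6, -1.5]
grip_width: 0.0335
time: 8.53
tool_pos: [0.6041, -0.0874, 0.3032]
tcp_rot: [-2.21, -2.231, 0.0]
force: [-0.9, 0.2, -2.3]
grip_width: 0.0342
8.6333 [ 0.60398289 -0.08664603  0.30369873] 1.582368466328672 [-0.45347846  0.16155993 -0.65531255] 0.03393912134639361
```

View pics/s4.png

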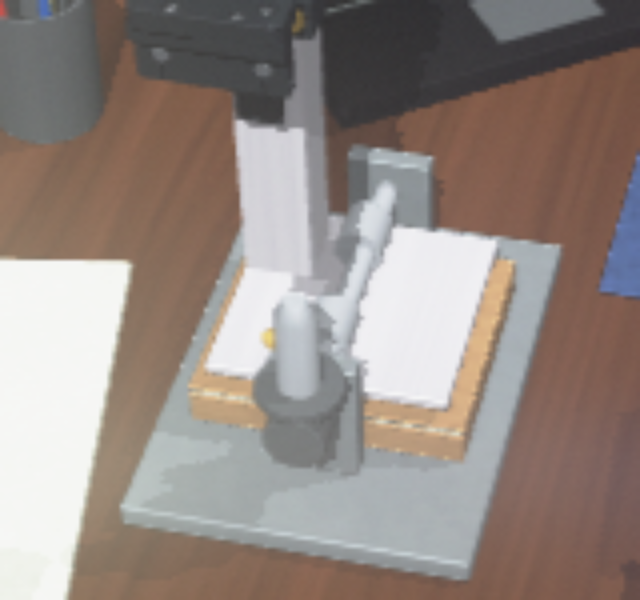

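View pics/k4.png

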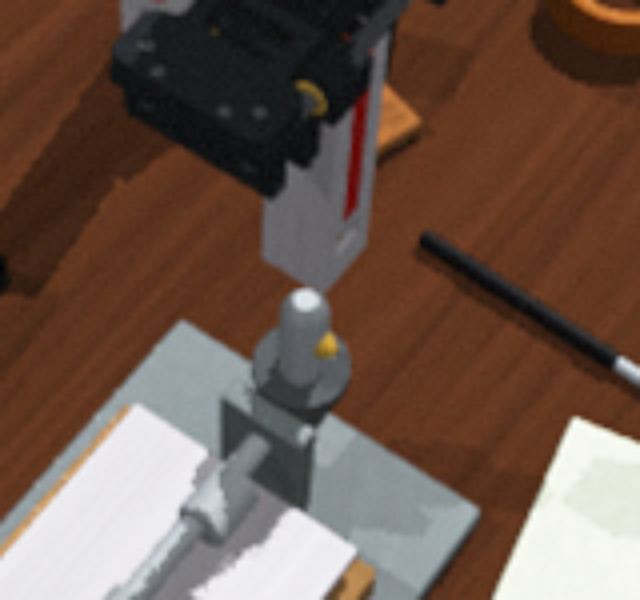

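View pics/w4.png

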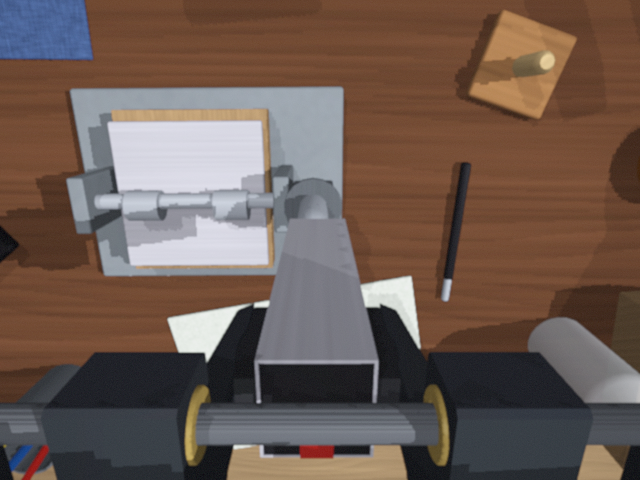

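```bash
python3 - <<'E'
from h import *
S,D=PM('scene'),PM('side')
o=arm.observe();t=o['tool_pos'];print(t)
X,e=tri([(S,(350.5,241.8)),(D,(261.75,196.75))]);print(X,e)
for z in (.20,.202):
  for n,P,uv,sg in [('S+-',S,(339.5,253),(1,-1)),('S--',S,(325.5,244.3),(-1,-1)),('S++',S,(350.5,241.8),(1,1)),('D++',D,(261.75,196.75),(1,1)),('D-+',D,(278,199.3),(-1,1))]:
    print(z,n,(atz(P,uv,z)[:2]-.017*np.array(sg)).round(4))
for z,c in ((.165,'tip'),): print(atz(S,(336.5,254.5),z),atz(D,(273.8,206),z))
E
```

```text
[ 0.60400008 -0.08656761  0.30385037]
[ 0.61884803 -0.06929232  0.20242864] [[-0.7, -0.2], [-0.4, 0.1]]
0.2 S+- [ 0.6006 -0.0824]
0.2 S-- [ 0.6032 -0.0827]
0.2 S++ [ 0.6023 -0.0844]
0.2 D++ [ 0.602  -0.0892]
0.2 D-+ [ 0.6025 -0.0896]
0.202 S+- [ 0.6013 -0.0835]
0.202 S-- [ 0.604  -0.0838]
0.202 S++ [ 0.603  -0.0856]
0.202 D++ [ 0.6013 -0.0871]
0.202 D-+ [ 0.6018 -0.0875]
[ 0.60312886 -0.08652589  0.165     ] [ 0.60014742 -0.08764199  0.165     ]
```

```bash
python3 -m jog '[-0.0013,-0.001,0.015,0,-1,0,0,0.015,0,-1,0,0,0.01,0,-1,0,0,0.01,0,-1,0,0,0,0,-1]'
```

```text
time: 9.1
tool_pos: [0.6023, -0.0886, 0.2514]
tcp_rot: [-2.207, -2.233, 0.003]
force: [-0.4, -0.6, -1.3]
grip_width: 0.0343
```

```bash
python3 -m jog '[0,0,0.005,0,-1,0,0,0.005,0,-1,0,0,0,0,-1]'
```

```text
time: 9.35
tool_pos: [0.6032, -0.0888, 0.243]
tcp_rot: [-2.208, -2.233, 0.001]
force: [-0.2, 0.4, -2.2]
grip_width: 0.0338
```

```bash
python3 - <<'E'
from h import *
a=arm.snapshot('side');b=arm.snapshot('scene');
o=arm.observe();print(o['time'],o['tool_pos'],o['force'],o['moment'])
cv2.imwrite('pics/s5.png',np.hstack([cv2.resize(a[130:280,220:340,::-1],None,fx=3.2,fy=3.2),cv2.resize(b[200:350,270:390,::-1],None,fx=3.2,fy=3.2)]))
E
```

```text
9.45 [ 0.60355602 -0.08896503  0.2438032 ] [ 0.54335184 -0.0705617  -1.5724395 ] [ 0.01294563 -0.17738342 -0.03059183]
```

View pics/s5.png

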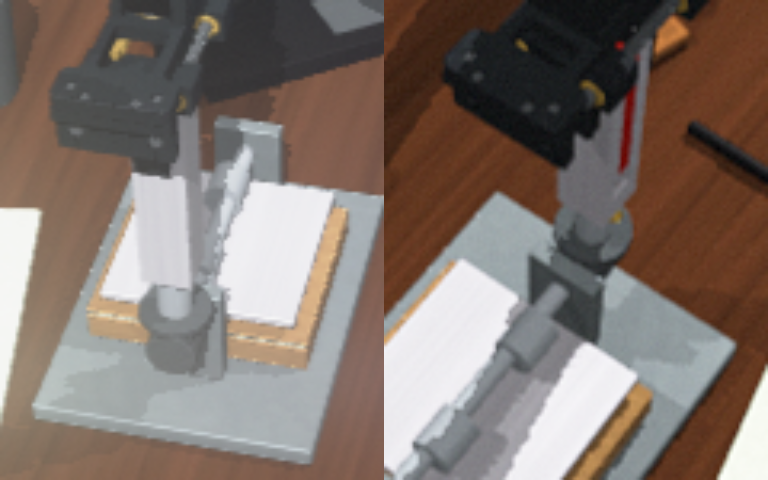

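```bash
python3 -m jog '[0,0,0.006,0,-1,0,0,0.006,0,-1,0,0,0.006,0,-1,0,0,0.004,0,-1,0,0,0,0,-1]'
```

```text
time: 9.87
tool_pos: [0.6043, -0.0891, 0.2209]
tcp_rot: [2.208, 2.233, 0.002]
force: [4.0, 0.2, -2.1]
grip_width: 0.0338
```

```bash
python3 -m jog '[0,0,0.005,0,-1,0,0,0.005,0,-1,0,0,0.002,0,-1,0,0,0,0,-1]'
python3 -m jog '[0,0,0.002,0,-1,0,0,0.002,0,-1,0,0,0,0,-1]'
```

```text
time: 10.2
tool_pos: [0.6022, -0.0889, 0.2079]
tcp_rot: [-2.207, -2.232, 0.003]
force: [1.3, 0.3, -2.0]
grip_width: 0.0332
time: 10.45
tool_pos: [0.6029, -0.089, 0.2066]
tcp_rot: [-2.208, -2.233, 0.001]
force: [-1.8, 1.0, 4.3]
grip_width: 0.0339
```

```bash
python3 -m jog '[0,0,0.002,0,-1,0,0,0,0,-1]'
python3 - <<'E'
from h import *
a=arm.snapshot('side');b=arm.snapshot('scene');
o=arm.observe();print(o['time'],o['tool_pos'],o['force'],o['moment'])
cv2.imwrite('pics/s6.png',np.hstack([cv2.resize(a[150:270,240:340,::-1],None,fx=4,fy=4),cv2.resize(b[210:330,290:390,::-1],None,fx=4,fy=4)]))
E
```

```text
time: 10.62
tool_pos: [0.6033, -0.0889, 0.2065]
tcp_rot: [-2.209, -2.234, -0.0]
force: [-4.7, 1.5, 11.2]
grip_width: 0.0337
10.7167 [ 0.60326211 -0.08889873  0.20648888] [-4.59031583  1.63257896 10.16951551] [0.36843918 0.90464247 0.02385689]
```

View pics/s6.png

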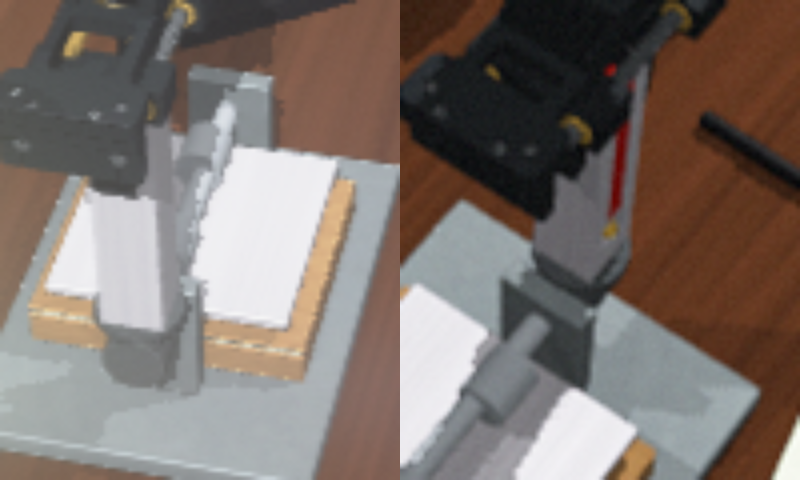

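```bash
python3 - <<'E'
from h import *
b=arm.snapshot('scene')
cv2.imwrite('pics/k7.png',cv2.resize(b[245:295,315:365,::-1],None,fx=12,fy=12,interpolation=cv2.INTER_CUBIC))
S=PM('scene');print([ (n,(proj(S,X)).round(1)) for n,X in [('tip',(.6195,-.088,.135)),('wc',(.618,-.088,.135)),('lowpp',(.618,-.071,.105)),('lowpm',(.618,-.105,.105))]])
E
```

```text
[('tip', array([342.3, 267.7])), ('wc', array([341.7, 267.3])), ('lowpp', array([346. , 269.3])), ('lowpm', array([335.9, 281.1]))]
```

View pics/k7.png

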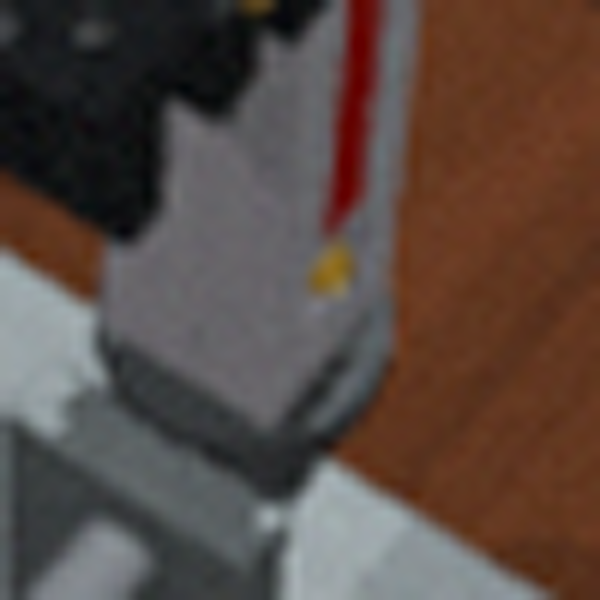

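```bash
python3 -m jog '[0,-0.0075,0.0003,0,-1,0,-0.0075,0.0005,0,-1,0,-0.0075,0.001,0,-1,0,-0.0075,0.0012,0,-1,0,0,0,0,-1]'
```

```text
time: 11.18
tool_pos: [0.577, -0.0893, 0.2042]
tcp_rot: [2.204, 2.228, 0.012]
force: [5.1, 1.7, 5.7]
grip_width: 0.0338
```

```bash
python3 - <<'E'
from h import *
a=arm.snapshot('side');b=arm.snapshot('scene');
o=arm.observe();print(o['time'],o['tool_pos'],o['force'],o['moment'])
cv2.imwrite('pics/s8.png',np.hstack([cv2.resize(a[150:270,240:340,::-1],None,fx=4,fy=4),cv2.resize(b[210:330,290:390,::-1],None,fx=4,fy=4)]))
E
```

```text
11.2833 [ 0.577129   -0.08925958  0.20419155] [4.85158793 1.66990319 6.09429779] [ 0.41709085 -1.30347018 -0.00303769]
```

View pics/s8.png

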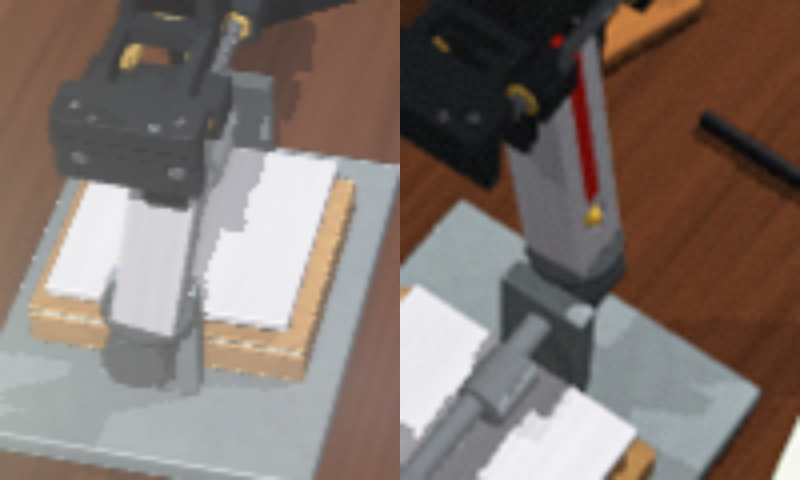

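```bash
python3 -m jog '[0,-0.0146,0.0037,0,-1,0,-0.0141,0.0052,0,-1,0,-0.0135,0.0065,0,-1,0,0,0,0,-1]'
python3 -m jog '[0,-0.0128,0.0079,0,-1,0,-0.012,0.0091,0,-1,0,-0.011,0.0103,0,-1,0,0,0,0,-1]'
```

```text
time: 11.62
tool_pos: [0.5326, -0.0898, 0.1884]
tcp_rot: [2.206, 2.23, 0.007]
force: [-0.7, 1.7, 9.3]
grip_width: 0.0339
time: 11.95
tool_pos: [0.4953, -0.0904, 0.1596]
tcp_rot: [2.207, 2.232, 0.002]
force: [-2.8, 0.8, 8.5]
grip_width: 0.0338
```

```bash
python3 -m jog '[0,-0.0099,0.0113,0,-1,0,-0.0087,0.0122,0,-1,0,0,0,0,-1]'
python3 -m jog '[0,-0.0075,0.013,0,-1,0,-0.0061,0.0137,0,-1,0,0,0,0,-1]'
python3 - <<'E'
from h import *
a=arm.snapshot('side');b=arm.snapshot('scene');
o=arm.observe();print(o['time'],o['tool_pos'],o['force'],o['moment'])
cv2.imwrite('pics/s9.png',np.hstack([cv2.resize(a[150:270,240:360,::-1],None,fx=3.3,fy=3.3),cv2.resize(b[210:330,260:380,::-1],None,fx=3.3,fy=3.3)]))
E
```

```text
time: 12.2
tool_pos: [0.4763, -0.0906, 0.135]
tcp_rot: [2.208, 2.233, 0.0]
force: [-2.3, -0.5, 8.2]
grip_width: 0.0338
time: 12.45
tool_pos: [0.4621, -0.0907, 0.1074]
tcp_rot: [-2.209, -2.233, 0.001]
force: [-3.6, -0.3, 4.5]
grip_width: 0.0334
12.55 [ 0.46226307 -0.09072067  0.10788063] [-4.01233475 -0.24227668  2.1892628 ] [-0.11512835  0.17806651 -0.04758828]
```

View pics/s9.png

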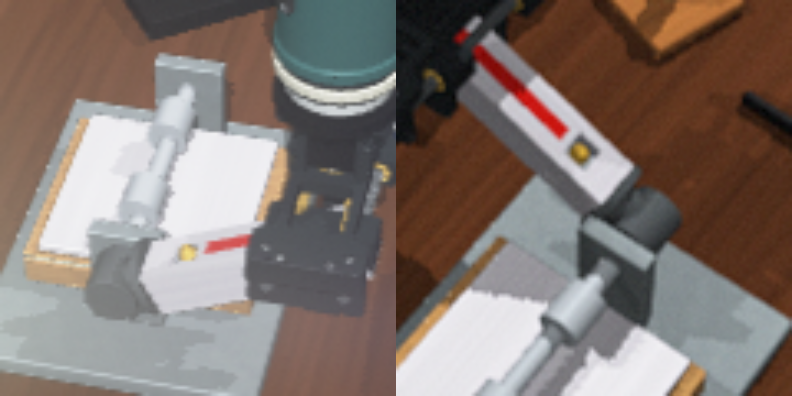

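```bash
python3 -m jog '[0,-0.002,0.005,0,-1,0,0,0,0,-1,0,0,0,0,-1]'
python3 -m jog '[0,-0.001,0.003,0,-1,0,0,0,0,-1,0,0,0,0,-1]'
```

```text
time: 12.8
tool_pos: [0.4606, -0.0909, 0.1034]
tcp_rot: [-2.208, -2.233, 0.002]
force: [-6.0, -1.5, 6.9]
grip_width: 0.0335
time: 13.05
tool_pos: [0.4595, -0.0909, 0.1006]
tcp_rot: [-2.208, -2.233, 0.003]
force: [-8.1, -1.4, 7.6]
grip_width: 0.0334
```

```bash
python3 - <<'E'
from h import *
a=arm.snapshot('side');b=arm.snapshot('scene');
cv2.imwrite('pics/a10.png',cv2.resize(a[200:260,255:335,::-1],None,fx=9,fy=9,interpolation=cv2.INTER_CUBIC))
cv2.imwrite('pics/b10.png',cv2.resize(b[210:290,265:355,::-1],None,fx=8,fy=7.5,interpolation=cv2.INTER_CUBIC))
S,D=PM('scene'),PM('side')
def X(phi,r,n,y): # along handle r from pivot, n normal (+x of handle), y
    return np.array([.602-r*np.sin(phi)+n*np.cos(phi),-.088+y,.075+r*np.cos(phi)+n*np.sin(phi)])
for phi in (1.1,1.15,1.2,1.25):
    print(phi,[((proj(D,X(phi,*q))-(255,200))*9).round(0).tolist()+((proj(S,X(phi,*q))-(265,210))*(8,7.5)).round(0).tolist() for q in [(.06,.0185,0),(.0715,.017,0),(.12,.017,0),(.03,.017,.017),(.03,.017,-.017)]])
E
```

```text
1.1 [[357.0, 228.0, 412.0, 341.0], [403.0, 224.0, 377.0, 313.0], [585.0, 187.0, 240.0, 185.0], [232.0, 305.0, 534.0, 379.0], [271.0, 206.0, 453.0, 465.0]]
1.15 [[366.0, 237.0, 405.0, 342.0], [412.0, 235.0, 370.0, 314.0], [599.0, 205.0, 230.0, 189.0], [238.0, 309.0, 530.0, 378.0], [277.0, 210.0, 449.0, 464.0]]
1.2 [[375.0, 246.0, 399.0, 343.0], [422.0, 245.0, 363.0, 316.0], [612.0, 224.0, 221.0, 194.0], [244.0, 313.0, 525.0, 377.0], [282.0, 214.0, 444.0, 463.0]]
1.25 [[383.0, 255.0, 393.0, 344.0], [430.0, 256.0, 357.0, 318.0], [624.0, 242.0, 214.0, 200.0], [250.0, 318.0, 521.0, 377.0], [288.0, 218.0, 440.0, 463.0]]
```

View pics/a10.png

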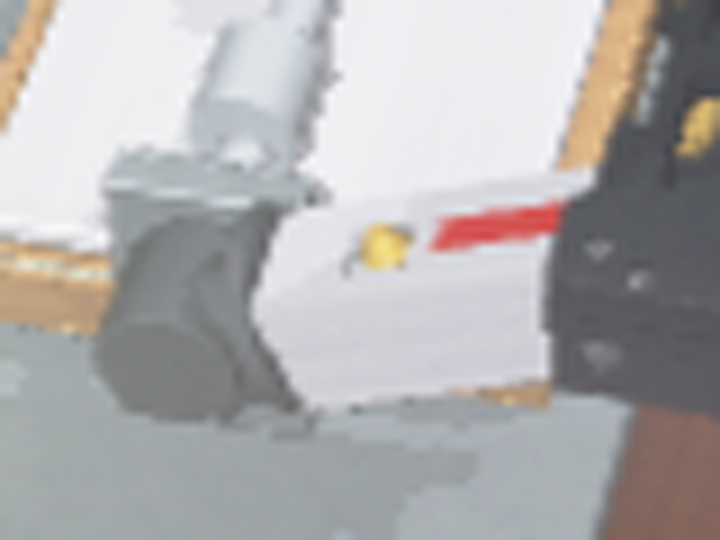

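View pics/b10.png

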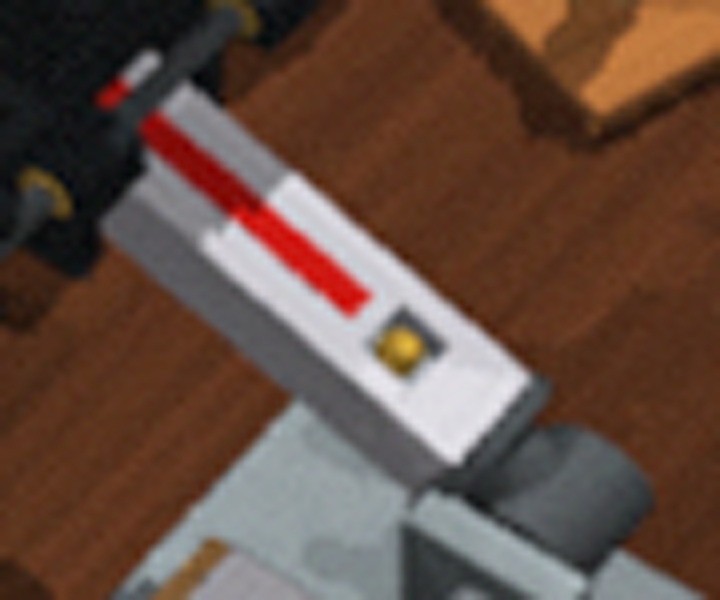

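```bash
python3 -m jog '[0,-0.001,0.004,0,-1,0,0,0,0,-1,0,0,0,0,-1]'
python3 -m jog '[0,-0.001,0.004,0,-1,0,0,0,0,-1,0,0,0,0,-1]'
python3 - <<'E'
from h import *
a=arm.snapshot('side');b=arm.snapshot('scene');o=arm.observe();print(o['tool_pos'],o['force'],o['moment'])
cv2.imwrite('pics/a11.png',cv2.resize(a[200:260,255:335,::-1],None,fx=9,fy=9,interpolation=cv2.INTER_CUBIC))
cv2.imwrite('pics/b11.png',cv2.resize(b[210:290,265:355,::-1],None,fx=8,fy=7.5,interpolation=cv2.INTER_CUBIC))
E
```

```text
time: 13.4
tool_pos: [0.4581, -0.0909, 0.0964]
tcp_rot: [-2.207, -2.233, 0.004]
force: [-8.2, -1.0, 8.0]
grip_width: 0.0338
time: 13.65
tool_pos: [0.4579, -0.0911, 0.0945]
tcp_rot: [-2.208, -2.234, 0.003]
force: [-12.5, 0.2, 21.9]
grip_width: 0.0335
[ 0.45787714 -0.09112213  0.09450551] [-12.54371348  -0.79114773  21.64040258] [0.11503394 1.28947025 0.05782535]
```

View pics/a11.png

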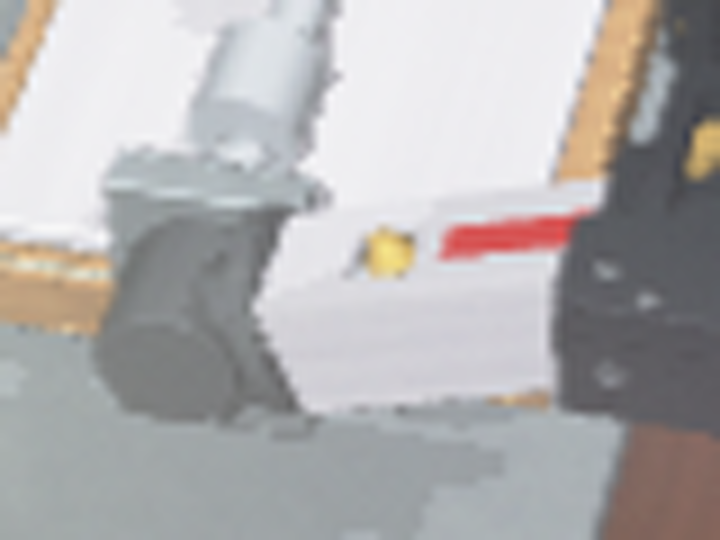

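View pics/b11.png

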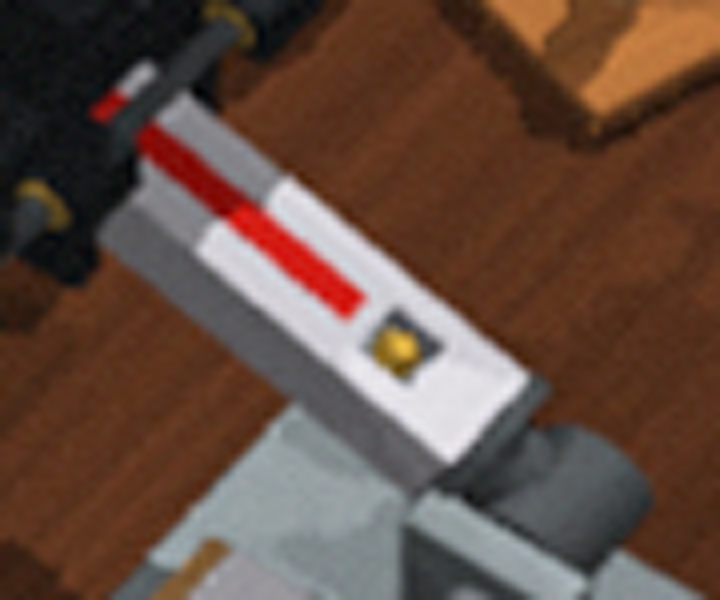

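```bash
python3 -m jog '[0,-0.0005,0.002,0,-1,0,0,0,0,-1,0,0,0,0,-1]'
```

```text
time: 14.0
tool_pos: [0.4578, -0.0912, 0.094]
tcp_rot: [-2.208, -2.235, 0.002]
force: [-16.7, 1.3, 32.0]
grip_width: 0.0334
```

```bash
python3 - <<'E'
from h import *
S=PM('scene');print([atz(S,p,.03).round(3) for p in [(255,240),(222,288),(262,250)]])
E
python3 -m jog '[0,0.001,-0.004,0,-1,0,0,0,0,1,0,0,0,0,1,0,0,0,0,1,0,0,0,0,1]'
```

```text
[array([ 0.387, -0.095,  0.03 ]), array([ 0.413, -0.231,  0.03 ]), array([ 0.417, -0.106,  0.03 ])]
time: 14.42
tool_pos: [0.4587, -0.0905, 0.0933]
tcp_rot: [-2.208, -2.233, 0.0]
force: [0.3, -0.1, -0.5]
grip_width: 0.0579
```

```bash
python3 -m jog '[0,0,0,0,1,0,0,0,0,1,0,0,0,0,1]'
python3 -m jog '[0,0,-0.02,0,1,0,0,-0.03,0,1,0,0,-0.04,0,1,0,0,-0.04,0,1,0,0,-0.04,0,1]'
python3 -m jog '[0,0,-0.03,0,1,0,-0.03,-0.02,0,1,0,-0.03,0,0,1,0,0,0,0,1,0,0,0,0,1]'
python3 - <<'E'
from h import *
a=arm.snapshot('side');b=arm.snapshot('scene');o=arm.observe();print(o['time'],o['tool_pos'],o['force'],o['grip_width'])
cv2.imwrite('pics/a12.png',a[:,:,::-1]);cv2.imwrite('pics/b12.png',b[:,:,::-1]);cv2.imwrite('pics/w12.png',arm.snapshot('wrist')[:,:,::-1])
E
```

```text
time: 14.67
tool_pos: [0.4587, -0.0906, 0.0935]
tcp_rot: [-2.209, -2.234, 0.0]
force: [-0.1, 0.0, 0.1]
grip_width: 0.0779
time: 15.08
tool_pos: [0.4582, -0.0905, 0.2651]
tcp_rot: [-2.208, -2.233, 0.001]
force: [0.5, -0.8, 0.6]
grip_width: 0.088
time: 15.5
tool_pos: [0.3984, -0.0914, 0.3143]
tcp_rot: [2.208, 2.232, 0.002]
force: [0.4, -1.3, 0.1]
grip_width: 0.0878
15.6 [ 0.39906744 -0.09132989  0.31337666] [-0.62742987 -0.09428271  0.98649367] 0.08768429656636678
```

View pics/a12.png

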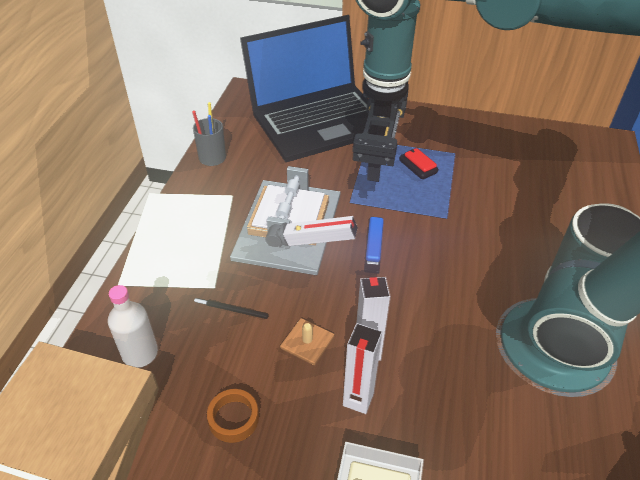

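View pics/b12.png

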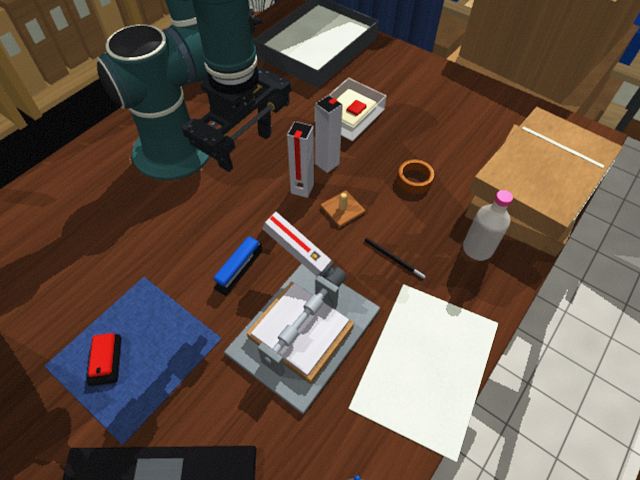

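View pics/w12.png

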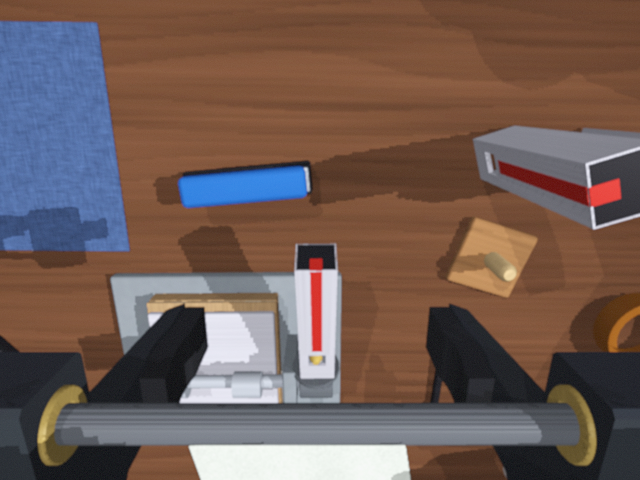

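```bash
python3 - <<'E'
from h import *
a=cv2.imread('pics/a12.png');b=cv2.imread('pics/b12.png')
cv2.imwrite('pics/c12.png',np.hstack([cv2.resize(a[205:255,260:365],None,fx=3.8,fy=7.6,interpolation=cv2.INTER_CUBIC),cv2.resize(b[205:285,255:355],None,fx=3.8,fy=4.75,interpolation=cv2.INTER_CUBIC)]))
S,D=PM('scene'),PM('side')
def X(phi,r,n,y): return np.array([.602-r*np.sin(phi)+n*np.cos(phi),-.088+y,.075+r*np.cos(phi)+n*np.sin(phi)])
for phi in (1.15,1.2,1.25): print(phi,[((proj(D,X(phi,*q))-(260,205))*(3.8,7.6)).round(0).tolist()+((proj(S,X(phi,*q))-(255,205))*(3.8,4.75)+(399,0)).round(0).tolist() for q in [(.06,.0185,0),(.18,.017,0),(.18,.017,.017),(.18,.017,-.017)]])
E
```

```text
1.15 [[136.0, 162.0, 629.0, 240.0], [335.0, 103.0, 464.0, 45.0], [329.0, 147.0, 485.0, 20.0], [341.0, 60.0, 443.0, 71.0]]
1.2 [[139.0, 170.0, 626.0, 241.0], [342.0, 128.0, 459.0, 52.0], [336.0, 171.0, 480.0, 27.0], [348.0, 85.0, 438.0, 77.0]]
1.25 [[143.0, 177.0, 624.0, 242.0], [349.0, 152.0, 455.0, 59.0], [343.0, 196.0, 475.0, 34.0], [355.0, 109.0, 434.0, 84.0]]
```

View pics/c12.png

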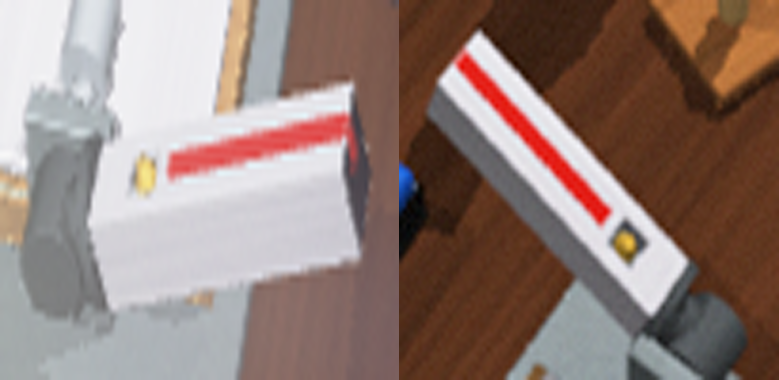

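```bash
python3 - <<'E'
from rig import arm
print(arm.sign_off())
E
```

```text
the job is handed in; nothing more can be done
None
```

I took the 34 mm handle off the parking peg and seated it on the upright stub. The last checks all indicate a good result. I then pulled the lever down towards the robot to its stop, let go, moved clear and handed the job in at about 15.6 s.

**Seating:** Downward travel stopped where the handle should be fully home: TCP z was 0.2065 m against 0.2066 m expected, and force built up to about 10 N. The brass button showed through the window both before and after the pull.

**Lever stop:** The lever was still moving at about 8 N even though the TCP arc put it past 1.2 rad, because the grip slipped and the handle has some play on the stub. I kept pushing until the force rose sharply to 22 N and then 32 N with almost no movement.

**Final state:** After I let go, both fixed cameras put the handle at about 1.2 rad. That estimate is good to roughly 0.03 rad; I had no direct reading of the lever angle.

**Other objects:** In the last pictures the tape roll, stapler, mouse, pen and the two larger look-alike handles appear to be where they started. The gripper was clear of everything, with the measured force at about 1 N or less.

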